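Hold the bearing cover over the gearbox housing for its screws

ROBOT

A 6-joint arm with a two-finger parallel gripper is mounted at the origin on the work surface. World frame = base frame: x ahead of the robot, y to its left, z up, the work surface at z = 0. Lengths are in m, angles in degrees, forces in N, time in s.
With the tool pointing down it reaches from about 0.4 to 0.825 m from the base axis. Payload 7 kg.
Tool frame: the origin (TCP) lies midway between the tips of the shut fingers; the grasp point (between the pads) lies 19 mm behind it; z points along the fingers, y is the line along which they close (so a half turn about z gives the same grasp; the last joint's range is limited). The gripper opens to 88 mm and grips with 3 to 60 N. Pads are 19 mm wide; open, the fingers measure 130 mm over their backs; the gripper's body (78 mm by 193 mm) begins 47 mm behind the grasp point.
Start: joints at [86.293, 20.546, 0.682, 0, -70.136, -16.507], TCP at [0.233, 0.633, 0.227] pointing down, gripper open.
Joint ranges: [-176.03, 176.03], [-82.01, 121.73], [-58.28, 71.71], [-173.87, 95.51], [-174.79, -0.11], [-173.66, 173.66]. Speed limits (degrees/s): [136.94, 136.94, 172.46, 180, 180, 180].

INTERFACE

Orientations are given as [roll, pitch, yaw] about the fixed x, y, z axes, in that order (R = Rz(yaw) Ry(pitch) Rx(roll)).
In Python, from plant import ctrl gives the robot as it stands. The module is installed in compiled form; this text tells all that it offers.
- The arm moves only by the tool send_rows, never from a script. Its argument "plan" is a list that holds one entry, the list of rows, each a list of 6 numbers: the shift along the tool's x, y, z in normalised numbers (1 is 0.4 m), then the turn, a rotation vector about the tool's x, y, z in parts of the range, where 1.0 means 90 degrees. A call has 1 to 8 rows; each row is the pose to reach, as a shift and turn from the pose commanded when the call began, along the tool's axes at that moment; what a row does not reach only later rows make up. A row lasts 1/12 s, in which the tool goes at most 41.7 mm and 7.16 degrees, less where a joint would pass 70% of its speed; a pose out of reach is approached as far as the arm can. No shift or turn number may pass 1 either way. A call with a gripper value outside its range is refused whole. "fingers" is the opening, from 0 (shut) to 1 (fully open), set as the call begins (left out, the last holds). The fingers move at their own pace and stop on an object; the grip force is fixed at half the most. Time passes only in rows, so rows that repeat a pose let the fingers close. It gives the time, the measured TCP pose, the force, the opening and the grip force at its end, in the units of the state.
- ctrl.get_obs(): the state, without advancing time (a new reading comes with each control period).
- ctrl.snapshot(name): name is "side" or "top"; returns a dict with "img" (480x640x3 uint8, red, green, blue), "K" (3x3 intrinsics, pixels), "pose" (4x4, takes a point from camera to world coordinates). Camera axes: x right, y down, z forward; pixel columns grow to the right and rows downward; lengths in m; the calibration is good to about 2 mm. A picture is of the moment at which its call begins. There is no depth.
- ctrl.close_job(): hands the job in; it is judged then, once.
The state is a dict: "clock": time; "joint_pos": joint angles; "qvel": joint speeds; "tau": joint torques, N m; "tool_pos": TCP position; "orientation": TCP orientation; "force": force on the tool from outside, world axes, zero at the start; "moment": the same for the moment, N m; "opening": finger opening in m; "gripper_force": force on a finger pad.
Only numpy, scipy, OpenCV 4.12 (cv2) and the standard library are available. Lean on these libraries where they do the work, as an engineer would, in place of code of your own. Each camera call takes 0.05 s, during which the arm holds its last target. There are 200 camera calls.

TASK

Pull the yellow protector cap off the gearbox's splined shaft and put it in the blue bin. Then take the aluminium cover by its nose, pass it down over the bare shaft without knocking the shaft, and hold it level about a centimetre above the gasket, its drain lug on the same side as the housing's and all four screw holes right over the threaded holes, so that I can start the screws before it touches. Finish while still holding it there, still and clear of the gasket, and leave everything else on the bench where it is.

Things in the scene. Friction and masses are not known exactly. Their poses are not given: they have to be found in the camera images.
- housing: green gearbox housing bolted to the bench (immovable) on a dark plate 200 x 150 x 12. On top an aluminium face with brown gasket, 124 x 104, long side along x; a drain lug, 30 wide, juts to 84 from the axis on its +x side only. A splined steel shaft, 22 across, stands up in the middle. Origin on the shaft axis at bench level, z up; gasket top 110 above it, shaft top 165
- housing_face (a point): the point on the shaft axis at the height of the gasket's top face; axes as the housing's
- cover: loose aluminium cover, 0.34 to 0.55 kg, flat on the bench, nose up: flange 116 (x) x 96 x 10, drain lug to 84 on its +x side only; hollow nose, bore 32 right through, top 50 above the underside. Grip the two flat steel lands on its +y and -y sides: 28 wide, 46 over the outside, from flange to top. Balanced near the nose axis. Origin on the axis at the underside, z up
- cap: yellow plastic protector cap, about 45 g, loose, standing mouth down over the splined shaft, on the bearing ring: 36 outside diameter, 60 high, bore 27, closed on top. It must rise at least 55 to clear the shaft. Origin at the centre of its mouth, z up along its axis towards the closed end
- cap_center (a point): the middle of the cap's axis, 30 above its mouth
- bin: open blue plastic bin for caps, fixed on the bench, 160 (its x) x 130 (its y) x 42 high, walls 4, floor 4 thick. Origin under its centre, z up. It and the cover lie one on the left and one on the right of the housing, either way round
- housing_hole_a (a point): threaded hole (8 across) in the housing's face at x, y = (+43, +33) in the housing's frame, at gasket-top height
- cover_hole_a (a point): screw hole (14 across, straight through the flange) in the cover at x, y = (+43, +33) in the cover's frame, at its underside; belongs over housing_hole_a
- housing_hole_b (a point): threaded hole (8 across) in the housing's face at x, y = (-43, +33) in the housing's frame, at gasket-top height
- cover_hole_b (a point): screw hole (14 across, straight through the flange) in the cover at x, y = (-43, +33) in the cover's frame, at its underside; belongs over housing_hole_b
- housing_hole_c (a point): threaded hole (8 across) in the housing's face at x, y = (-43, -33) in the housing's frame, at gasket-top height
- cover_hole_c (a point): screw hole (14 across, straight through the flange) in the cover at x, y = (-43, -33) in the cover's frame, at its underside; belongs over housing_hole_c
- housing_hole_d (a point): threaded hole (8 across) in the housing's face at x, y = (+43, -33) in the housing's frame, at gasket-top height
- cover_hole_d (a point): screw hole (14 across, straight through the flange) in the cover at x, y = (+43, -33) in the cover's frame, at its underside; belongs over housing_hole_d
- shaft_1: a loose bare-steel stepped splined shaft standing upright, 48 across, 125 high, a bystander; origin at the centre of its foot
- shaft_2: a second such shaft, a bystander
- piston_1: a loose bare-steel piston with a necked head standing upright, 40 across, 98 high, a bystander; origin at the centre of its foot
- piston_2: a second such piston, a bystander
- screw_tray: a small loose grey tray 110 x 80 x 22 with the four black M8 socket screws, near the robot, a bystander; origin under its centre
- wrench: a loose 170 long steel wrench lying on the right, a bystander
- knife: a loose black utility knife, 150 x 22 x 14, lying on the left, a bystander

How it is judged:
By the outcome, as a careful person would: the job done as asked, in the order asked, and still so for the second after the job is handed in, while the arm keeps its last pose, push and grip.
It also fails if it takes over 54 s, if anything falls off the work surface, if the arm or the gripper's body presses on something with over 40 N, if the wrist force passes 120 N, or if a joint passes its speed limit or range.

## Working session

There is one attempt and no reset: what is moved stays moved. The work goes in short steps, Python scripts to look and compute and a tool call to move; the robot and the scene stay as the last step left them, time stands still between calls to the robot, and variables do not carry over. Pictures are saved under pics/ and viewed, at most 10 in all, crops included, and the job is handed in when it is done.

Besides the shell and the picture viewer there is one more tool, called after "Request:" as a command line: name --argument value ..., lists and objects as JSON in quotes. send_rows: Moves the arm, as the interface text tells. Its arguments: {"type":"object","properties":{"plan":{"type":"array","items":{"type":"array","items":{"type":"array","items":{"type":"number"}}}},"fingers":{"type":"number"}},"required":["plan"]}

```bash
mkdir -p pics
python3 - <<'E'
from plant import ctrl
import cv2, numpy as np
o=ctrl.get_obs(); print(o)
for n in("side","top"):
    s=ctrl.snapshot(n); cv2.imwrite(f"pics/{n}0.png",s["img"][:,:,::-1]); np.savez(f"{n}0.npz",**s)
    print(n,s["K"].tolist(),np.round(s["pose"],4).tolist())
E
```

```text
{'clock': 0.0, 'joint_pos': array([ 8.62945378e+01,  2.05903216e+01,  6.34061315e-01, -1.87828035e-02,
       -7.01367892e+01, -1.65048564e+01]), 'qvel': array([ 0.01384116,  0.15677492, -0.01170569, -0.01295103, -0.03766944,
       -0.00403511]), 'tau': array([ 2.96361559e-04, -5.82723570e+01,  2.93050611e+01,  6.99729413e+00,
        7.00452380e-03, -1.61287462e-04]), 'tool_pos': array([0.23307727, 0.63295987, 0.22564166]), 'orientation': array([ 1.79905768e+02, -9.50781010e-03, -2.02167071e+01]), 'force': array([-0.29090977, -0.02867697,  0.2749144 ]), 'moment': array([-0.01673514, -0.02445353, -0.06774224]), 'gripper_force': 0.0, 'opening': 0.08759198434923436}
side [[492.6751764652638, 0.0, 317.35081189122576], [0.0, 492.6751764652638, 234.1543088942494], [0.0, 0.0, 1.0]] [[0.9922, -0.0494, 0.1148, 0.4449], [-0.1244, -0.4778, 0.8696, -0.9497], [0.0119, -0.8771, -0.4802, 0.6594], [0.0, 0.0, 0.0, 1.0]]
top [[439.9686292829802, 0.0, 317.4859899346132], [0.0, 439.9686292829802, 234.2233594095627], [0.0, 0.0, 1.0]] [[-0.0286, -0.9828, 0.1823, 0.3655], [-0.9996, 0.0273, -0.0093, 0.0249], [0.0041, -0.1825, -0.9832, 1.1137], [0.0, 0.0, 0.0, 1.0]]
```

View pics/top0.png

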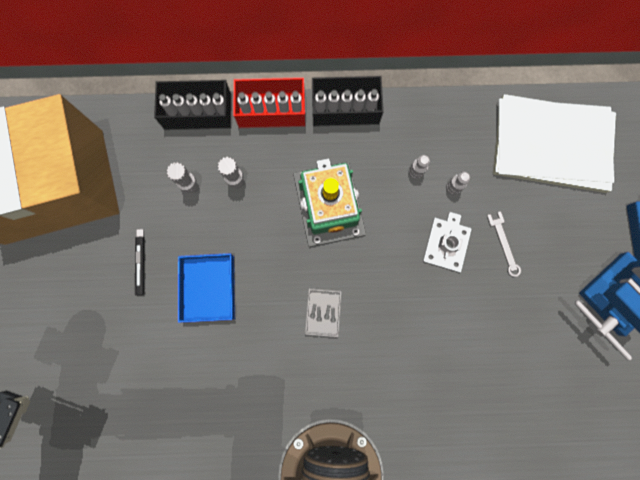

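View pics/side0.png

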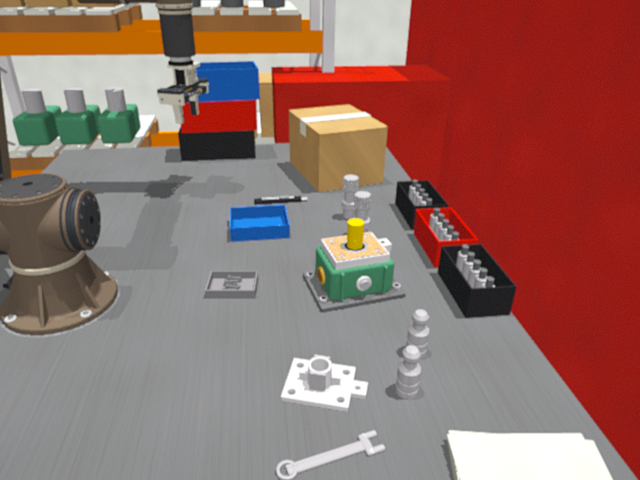

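The top view shows the housing near (330,195) with its lug up (+x), the cover at (449,242), and the bin at (206,288). The side view confirms this. I'll enlarge crops of the housing and cover next.

Run:
```python
import cv2, numpy as np
t=cv2.imread("pics/top0.png"); s=cv2.imread("pics/side0.png")
def crop(i,x,y,w,h,k): 
    c=cv2.resize(i[y:y+h,x:x+w],None,fx=k,fy=k,interpolation=cv2.INTER_CUBIC)
    for a in range(0,w,10): cv2.putText(c,str(x+a),(a*k,8),0,.3,(0,0,255)); cv2.line(c,(a*k,8),(a*k,14),(0,0,255))
    for b in range(0,h,10): cv2.putText(c,str(y+b),(0,b*k+3),0,.3,(0,0,255)); cv2.line(c,(20,b*k),(26,b*k),(0,0,255))
    return c
a=crop(t,290,155,80,60,5); b=crop(t,412,210,80,60,5)
c=crop(s,305,210,100,75,4); d=crop(s,275,345,100,75,4)
cv2.imwrite("pics/crops.png",np.vstack([np.hstack([a,b]),np.hstack([c,d])]))
```

```text
(no output)
```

View pics/crops.png

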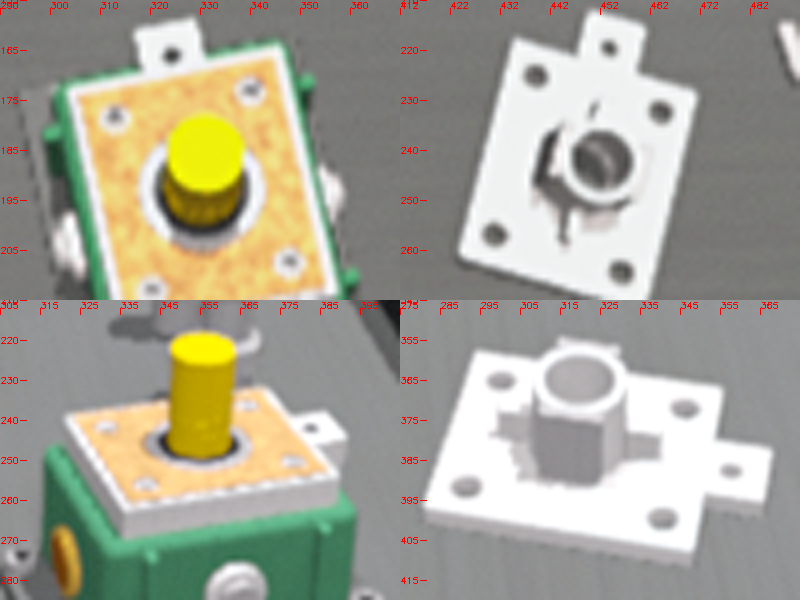

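The crops show all four holes of the housing and of the cover clearly in both views. I'll fit the poses.

```bash
cat > h.py <<'E'
import numpy as np, cv2
from scipy.optimize import least_squares
from scipy.spatial.transform import Rotation as R
def proj(s,P):
    P=np.atleast_2d(P); T=np.linalg.inv(s["pose"]); c=P@T[:3,:3].T+T[:3,3]
    return (c[:,:2]/c[:,2:])@np.diag([s["K"][0,0],s["K"][1,1]])+s["K"][:2,2]
H=np.array([[43,33],[-43,33],[-43,-33],[43,-33]])/1000.
def pts(p,z,L=H):
    r=R.from_euler("z",p[2]).as_matrix()[:2,:2]
    return np.c_[L@r.T+p[:2],np.full(len(L),z)]
def fit(obs,z,L=H,p0=(.6,0,0)):
    f=lambda p:np.concatenate([(proj(s,pts(p,z,L))-uv).ravel() for s,uv in obs])
    r=least_squares(f,p0); return r.x,np.sqrt(np.mean(r.fun**2))
E
python3 - <<'E'
from h import *
t=dict(np.load("top0.npz")); s=dict(np.load("side0.npz"))
def px(x0,y0,k,l): return (np.array(l)+.5)/k-.5+[x0,y0]
ht=px(290,155,5,[[115,117],[152,289],[290,262],[251,91]])
ct=px(412,210,5,[[136,76],[94,235],[221,271],[261,112]])
hs=px(305,210,4,[[247,105],[107,127],[146,184],[294,161]])
cs=px(275,345,4,[[285,108],[101,81],[67,187],[263,218]])
for n,o,z in(("housing",[(t,ht),(s,hs)],.11),("cover",[(t,ct),(s,cs)],.010)):
    for q in(o[:1],o[1:],o):
        p,e=fit(q,z); print(n,np.round(p[:2]*1000,1),np.round(np.degrees(p[2]),2),round(e,2))
B=np.array([[80,65],[-80,65],[-80,-65],[80,-65]])/1000
p,e=fit([(t,np.array([[179,255],[179.5,323],[235,322],[233,254]]))],.042,B,(.4,.3,0)); print("bin",p,e)
h,_=fit([(t,ht),(s,hs)],.11)
print("cap top centre pred",proj(t,[*h[:2],.110+.06]),proj(s,[*h[:2],.17]), "meas",px(290,155,5,[[206,153]]),px(305,210,4,[[202,48]]))
E
```

```text
housing [651.2 -17. ] 10.01 0.08
housing [651.8 -15.5] 10.52 0.12
housing [651.4 -16.7] 10.21 0.2
cover [ 535.3 -314.6] -18.5 0.12
cover [ 535.9 -314. ] -18.18 0.05
cover [ 535.7 -314.3] -18.31 0.17
bin [0.43923079 0.28667991 0.01718689] 0.9369472229008539
cap top centre pred [[330.71265542 184.90437178]] [[355.56352084 221.83373309]] meas [[330.8 185.2]] [[355.125 221.625]]
```

The fits agree across the two views: housing (651.4, −16.6) mm at yaw 10.2°, cover (535.7, −314.3) at −18.3°, bin (439, 287). I'll move above the cap first.

Units first: shifts go in shares of 0.4 m and turns go in shares of 90 degrees. So 23.5 cm / 40 = 0.5875, 20.5 cm / 40 = 0.5125.

Request:
send_rows --plan '[[[0.0375,0.0275,0,0,0,0],[0.1,0.075,0,0,0,0],[0.1875,0.14,0,0,0,0],[0.275,0.205,0,0,0,0],[0.35,0.2625,0,0,0,0],[0.43,0.3225,0,0,0,0],[0.5125,0.385,0,0,0,0],[0.5875,0.4425,0,0,0,0]]]' --fingers 1

```text
clock: 0.77
tool_pos: [0.3932, 0.3839, 0.2264]
orientation: [180.0, 0.0, -20.2]
force: [0.6, -0.1, -1.1]
opening: 0.0878
gripper_force: 0.0
```

Converted, 25 cm / 40 = 0.625, 22 cm / 40 = 0.55.

Request:
send_rows --plan '[[[0.08,0.06,0,0,0,0],[0.16,0.12,0,0,0,0],[0.24,0.18,0,0,0,0],[0.32,0.24,0,0,0,0],[0.4,0.3,0,0,0,0],[0.475,0.36,0,0,0,0],[0.55,0.4175,0,0,0,0],[0.625,0.475,0,0,0,0]]]'

```text
clock: 1.43
tool_pos: [0.562, 0.1195, 0.2264]
orientation: [180.0, 0.0, -20.2]
force: [1.6, 0.7, 0.4]
opening: 0.0875
gripper_force: 0.0
```

Converted, 13.2 cm / 40 = 0.33, 12 cm / 40 = 0.3.

Request:
send_rows --plan '[[[0.0625,0.0475,0,0,0,0],[0.125,0.095,0,0,0,0],[0.1875,0.14,0,0,0,0],[0.25,0.1875,0,0,0,0],[0.3,0.225,0,0,0,0],[0.33,0.245,0,0,0,0],[0.33,0.245,0,0,0,0],[0.33,0.245,0,0,0,0]]]'

```text
clock: 2.1
tool_pos: [0.6514, -0.0167, 0.2257]
orientation: [180.0, 0.1, -20.3]
force: [0.1, 0.2, -0.3]
opening: 0.0878
gripper_force: 0.0
```

```bash
cat >> h.py <<'E'
def to(xyz,yaw=None):
    "tool-axis shift (cm) and turn (deg) from the measured pose to xyz, tool down at yaw"
    from plant import ctrl
    o=ctrl.get_obs(); r=R.from_euler("xyz",o["orientation"],degrees=True)
    if yaw is None: yaw=o["orientation"][2]
    g=R.from_euler("xyz",[180,0,yaw],degrees=True)
    print("t",round(o["clock"],2),"pos",np.round(o["tool_pos"]*1000,1),"rpy",np.round(o["orientation"],2),"F",np.round(o["force"],1),"M",np.round(o["moment"],2),"open",round(o["opening"]*1000,1),"grip",round(o["gripper_force"],1))
    print("shift cm",np.round(r.inv().apply(np.array(xyz)-o["tool_pos"])*100,2),"turn",np.round((r.inv()*g).as_rotvec(degrees=True),2))
E
python3 -c "
from h import *
to([.6514,-.0165,.131])"
```

```text
t 2.1 pos [651.4 -16.7 225.7] rpy [ 1.7997e+02  7.0000e-02 -2.0310e+01] F [ 0.1  0.2 -0.3] M [0.05 0.01 0.02] open 87.8 grip 0.0
shift cm [ 0.01 -0.02  9.47] turn [0.03 0.07 0.  ]
```

Converted, 9.4 cm / 40 = 0.235, 8.5 cm / 40 = 0.2125.

Request:
send_rows --plan '[[[0,0,0.025,0,0,0],[0,0,0.075,0,0,0],[0,0,0.125,0,0,0],[0,0,0.175,0,0,0],[0,0,0.2125,0,0,0],[0,0,0.235,0,0,0],[0,0,0.235,0,0,0],[0,0,0.235,0,0,0]]]'

```text
clock: 2.77
tool_pos: [0.6513, -0.0155, 0.1326]
orientation: [180.0, 0.0, -20.2]
force: [0.1, 0.3, 0.1]
opening: 0.0877
gripper_force: 0.0
```

Request:
send_rows --plan '[[[0,0,0,0,0,0],[0,0,0,0,0,0],[0,0,0,0,0,0],[0,0,0,0,0,0],[0,0,0,0,0,0],[0,0,0,0,0,0],[0,0,0,0,0,0],[0,0,0,0,0,0]]]' --fingers 0

```text
clock: 3.43
tool_pos: [0.6516, -0.0162, 0.1326]
orientation: [-180.0, -0.0, -20.2]
force: [0.5, 0.6, 0.3]
opening: 0.0401
gripper_force: 0.0
```

Request:
send_rows --plan '[[[0,0,0,0,0,0],[0,0,0,0,0,0],[0,0,0,0,0,0],[0,0,0,0,0,0]]]'

```text
clock: 3.77
tool_pos: [0.6516, -0.0162, 0.1325]
orientation: [180.0, 0.0, -20.2]
force: [-0.4, -0.5, -1.0]
opening: 0.0351
gripper_force: 30.0
```

Request:
send_rows --plan '[[[0,0,-0.0075,0,0,0],[0,0,-0.025,0,0,0],[0,0,-0.05,0,0,0],[0,0,-0.0875,0,0,0],[0,0,-0.125,0,0,0],[0,0,-0.1625,0,0,0],[0,0,-0.2,0,0,0],[0,0,-0.2375,0,0,0]]]'

```text
clock: 4.43
tool_pos: [0.6517, -0.0162, 0.2296]
orientation: [-180.0, -0.1, -20.2]
force: [0.6, 1.2, -0.3]
opening: 0.035
gripper_force: 30.0
```

Run:
```python
from h import *
from plant import ctrl
to([.439,.287,.225])
a=ctrl.snapshot("side")["img"][150:300,260:460,::-1]
cv2.imwrite("pics/cap1.png",cv2.resize(a,None,fx=3,fy=3))
```

```text
t 4.43 pos [651.7 -16.2 229.6] rpy [-1.7997e+02 -6.0000e-02 -2.0210e+01] F [ 0.6  1.2 -0.3] M [ 0.03 -0.02  0.04] open 35.0 grip 30.0
shift cm [-30.44 -21.1    0.44] turn [-0.03 -0.06  0.  ]
```

View pics/cap1.png

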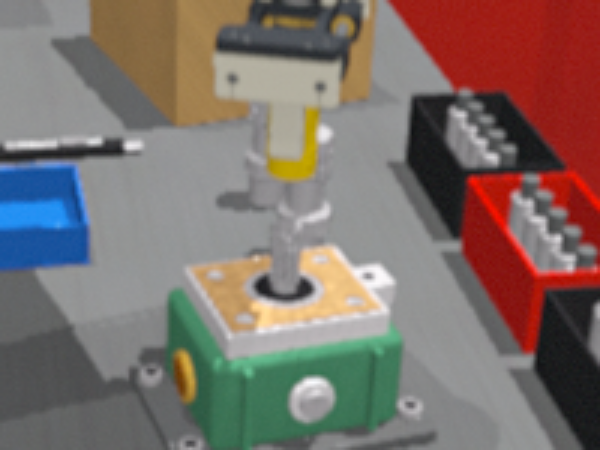

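The cap is in the grip, with its mouth at (290,175) in the crop and clear of the bare shaft. Next I'll carry it to the bin.

Converted, -20 cm / 40 = -0.5, -17 cm / 40 = -0.425.

Request:
send_rows --plan '[[[-0.025,-0.0175,0,0,0,0],[-0.075,-0.0525,0,0,0,0],[-0.1375,-0.095,0,0,0,0],[-0.2,-0.1375,0,0,0,0],[-0.275,-0.19,0,0,0,0],[-0.35,-0.2425,0,0,0,0],[-0.425,-0.295,0,0,0,0],[-0.5,-0.3475,0,0,0,0]]]'

```text
clock: 5.15
tool_pos: [0.5102, 0.1847, 0.2279]
orientation: [-180.0, -0.0, -20.2]
force: [0.6, 1.4, -0.1]
opening: 0.0348
gripper_force: 30.0
```

Converted, 10.5 cm / 40 = 0.2625, -10.4 cm / 40 = -0.26.

Request:
send_rows --plan '[[[-0.075,-0.0525,0,0,0,0],[-0.1375,-0.095,0,0,0,0],[-0.2,-0.1375,0,0,0,0],[-0.24,-0.1675,0.025,0,0,0],[-0.26,-0.18,0.075,0,0,0],[-0.26,-0.18,0.1375,0,0,0],[-0.26,-0.18,0.2,0,0,0],[-0.26,-0.18,0.2625,0,0,0]]]'

```text
clock: 5.82
tool_pos: [0.4385, 0.2874, 0.1221]
orientation: [-179.9, -0.0, -20.2]
force: [0.1, 0.6, 0.3]
opening: 0.0351
gripper_force: 30.0
```

Converted, 9 cm / 40 = 0.225, 8.5 cm / 40 = 0.2125.

Request:
send_rows --plan '[[[0,0,0.05,0,0,0],[0,0,0.1,0,0,0],[0,0,0.15,0,0,0],[0,0,0.1875,0,0,0],[0,0,0.2125,0,0,0],[0,0,0.225,0,0,0],[0,0,0.225,0,0,0],[0,0,0.225,0,0,0]]]'

```text
clock: 6.48
tool_pos: [0.4394, 0.2872, 0.0331]
orientation: [-180.0, -0.0, -20.2]
force: [0.9, -0.1, 0.6]
opening: 0.0347
gripper_force: 30.0
```

Request:
send_rows --plan '[[[0,0,0,0,0,0],[0,0,0,0,0,0],[0,0,0,0,0,0],[0,0,0,0,0,0],[0,0,0,0,0,0],[0,0,0,0,0,0]]]' --fingers 0.6

```text
clock: 6.98
tool_pos: [0.4393, 0.287, 0.0328]
orientation: [-180.0, -0.0, -20.2]
force: [-0.3, 0.1, 0.4]
opening: 0.0524
gripper_force: 0.0
```

Converted, -16.7 cm / 40 = -0.4175, -15.5 cm / 40 = -0.3875.

Request:
send_rows --plan '[[[0,0,-0.025,0,0,0],[0,0,-0.0875,0,0,0],[0,0,-0.175,0,0,0],[0,0,-0.2625,0,0,0],[0,0,-0.3375,0,0,0],[0,0,-0.3875,0,0,0],[0,0,-0.4175,0,0,0],[0,0,-0.4175,0,0,0]]]'

```text
clock: 7.65
tool_pos: [0.4404, 0.288, 0.2037]
orientation: [-179.7, -0.1, -20.2]
force: [0.0, -0.1, -0.7]
opening: 0.0526
gripper_force: 0.0
```

Run:
```python
from h import *
from plant import ctrl
to([.5357,-.3143,.20],-18.3)
a=ctrl.snapshot("top")["img"][240:340,150:260,::-1]; b=ctrl.snapshot("side")["img"][150:250,210:320,::-1]
cv2.imwrite("pics/bin.png",cv2.resize(np.hstack([a,b]),None,fx=3,fy=3))
```

```text
t 7.65 pos [440.4 288.  203.7] rpy [-1.7968e+02 -1.4000e-01 -2.0190e+01] F [ 0.  -0.1 -0.7] M [ 0.02 -0.08  0.  ] open 52.6 grip 0.0
shift cm [29.73 53.24  0.15] turn [-0.32 -0.15 -1.89]
```

View pics/bin.png

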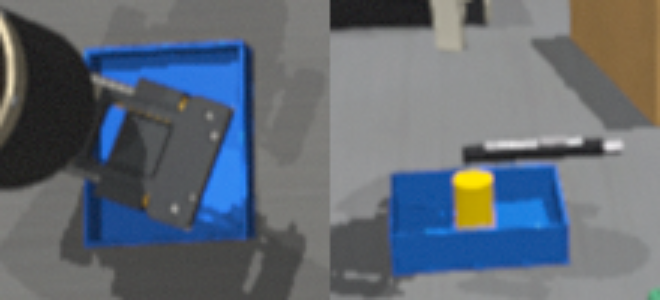

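The cap stands in the bin at (473,200) in the right half. On to the cover.

Converted, 21 cm / 40 = 0.525, 18 cm / 40 = 0.45.

Request:
send_rows --plan '[[[0.0125,0.025,0,0,0,0],[0.05,0.0875,0,0,0,0],[0.0875,0.1575,0,0,0,0],[0.125,0.225,0,0,0,0],[0.1675,0.3,0,0,0,0],[0.21,0.375,0,0,0,0],[0.25,0.45,0,0,0,0],[0.2925,0.525,0,0,0,0]]]' --fingers 1

```text
clock: 8.42
tool_pos: [0.4754, 0.047, 0.1986]
orientation: [179.9, 0.1, -20.2]
force: [1.3, 0.7, -0.4]
opening: 0.0874
gripper_force: 0.0
```

Converted, 23.4 cm / 40 = 0.585, 20.8 cm / 40 = 0.52.

Request:
send_rows --plan '[[[0.0425,0.075,0,0,0,0],[0.085,0.15,0,0,0,0],[0.125,0.225,0,0,0,0],[0.1675,0.3,0,0,0,0],[0.21,0.375,0,0,0,0],[0.25,0.45,0,0,0,0],[0.29,0.52,0,0,0,0],[0.325,0.585,0,0,0,0]]]'

```text
clock: 9.08
tool_pos: [0.5164, -0.2174, 0.1982]
orientation: [180.0, 0.1, -20.3]
force: [0.1, 0.4, 0.4]
opening: 0.0876
gripper_force: 0.0
```

Converted, 8.8 cm / 40 = 0.22, 8.3 cm / 40 = 0.2075, -1.9 degrees / 90 = -0.0211.

Request:
send_rows --plan '[[[0.035,0.0625,0,0,0,-0.0056],[0.07,0.1225,0,0,0,-0.0111],[0.0975,0.175,0,0,0,-0.0167],[0.1175,0.2075,0,0,0,-0.0211],[0.125,0.22,0,0,0,-0.0211],[0.125,0.22,0,0,0,-0.0211],[0.125,0.22,0,0,0,-0.0211],[0.125,0.22,0,0,0,-0.0211]]]'

```text
clock: 9.75
tool_pos: [0.5336, -0.3142, 0.1992]
orientation: [-180.0, 0.1, -18.3]
force: [-0.2, -0.1, 0.7]
opening: 0.0879
gripper_force: 0.0
```

```bash
python3 -c "
from h import *
to([.5357,-.3143,.016],-18.3)"
```

```text
t 9.75 pos [ 533.6 -314.2  199.2] rpy [-1.7999e+02  5.0000e-02 -1.8300e+01] F [-0.2 -0.1  0.7] M [0.06 0.01 0.01] open 87.9 grip 0.0
shift cm [ 0.22 -0.05 18.32] turn [-0.01  0.05  0.  ]
```

Converted, 12 cm / 40 = 0.3, 11 cm / 40 = 0.275.

Request:
send_rows --plan '[[[0,0,0.025,0,0,0],[0.0025,0,0.0875,0,0,0],[0.005,0,0.1625,0,0,0],[0.005,0,0.225,0,0,0],[0.005,0,0.275,0,0,0],[0.005,0,0.3,0,0,0],[0.005,0,0.3,0,0,0],[0.005,0,0.3,0,0,0]]]'

```text
clock: 10.42
tool_pos: [0.5362, -0.3152, 0.0797]
orientation: [180.0, 0.0, -18.3]
force: [-0.7, 0.5, 0.9]
opening: 0.0876
gripper_force: 0.0
```

Run:
```python
from h import *
from plant import ctrl
to([.5357,-.3143,.016],-18.3)
a=ctrl.snapshot("side")["img"][300:430,230:430,::-1]
cv2.imwrite("pics/cov.png",cv2.resize(a,None,fx=4,fy=4))
```

```text
t 10.42 pos [ 536.2 -315.2   79.7] rpy [ 1.7998e+02  2.0000e-02 -1.8260e+01] F [-0.7  0.5  0.9] M [-0.04 -0.05 -0.04] open 87.6 grip 0.0
shift cm [-0.07 -0.08  6.37] turn [0.02 0.02 0.04]
```

View pics/cov.png

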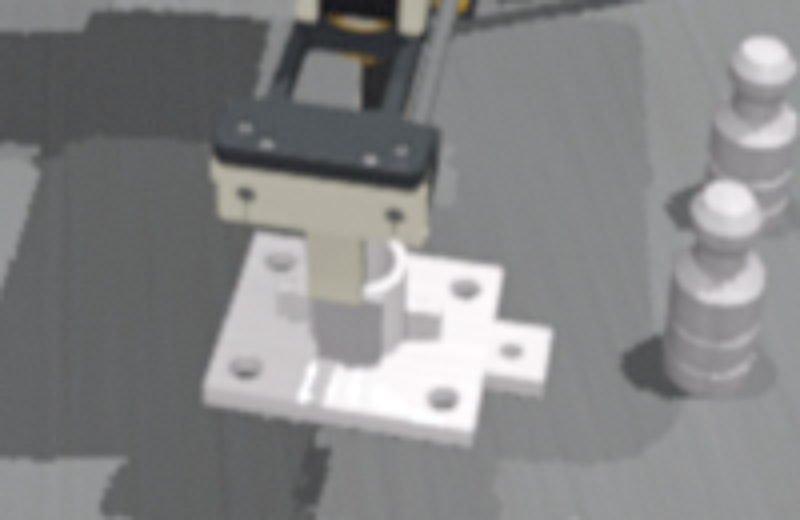

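The fingers are centred over the nose, straddling the lands, with the finger at (335,265), and the pistons are well clear. Descending and gripping.

Converted, 6.3 cm / 40 = 0.1575, 6 cm / 40 = 0.15.

Request:
send_rows --plan '[[[0,0,0.025,0,0,0],[0,0,0.0625,0,0,0],[0,0,0.1,0,0,0],[0,0,0.13,0,0,0],[0,0,0.15,0,0,0],[0,0,0.1575,0,0,0],[0,0,0.1575,0,0,0],[0,0,0.1575,0,0,0]]]'

```text
clock: 11.13
tool_pos: [0.5364, -0.3158, 0.017]
orientation: [180.0, -0.0, -18.3]
force: [0.2, -0.4, 0.0]
opening: 0.0878
gripper_force: 0.0
```

Request:
send_rows --plan '[[[0,0,0,0,0,0],[0,0,0,0,0,0],[0,0,0,0,0,0],[0,0,0,0,0,0],[0,0,0,0,0,0],[0,0,0,0,0,0],[0,0,0,0,0,0],[0,0,0,0,0,0]]]' --fingers 0

```text
clock: 11.8
tool_pos: [0.5361, -0.3155, 0.0167]
orientation: [-180.0, -0.0, -18.3]
force: [0.2, 1.9, 0.7]
opening: 0.0459
gripper_force: 30.0
```

Request:
send_rows --plan '[[[0,0,0,0,0,0],[0,0,0,0,0,0],[0,0,0,0,0,0],[0,0,0,0,0,0]]]'

```text
clock: 12.13
tool_pos: [0.5361, -0.3155, 0.0166]
orientation: [-180.0, -0.0, -18.3]
force: [0.5, 2.1, 1.8]
opening: 0.046
gripper_force: 30.0
```

```bash
python3 -c "
from h import *
to([.5357,-.3143,.216],-18.3)"
```

```text
t 12.13 pos [ 536.1 -315.5   16.6] rpy [-1.800e+02 -1.000e-02 -1.831e+01] F [0.5 2.1 1.8] M [ 0.75 -0.07 -0.  ] open 46.0 grip 30.0
shift cm [ -0.07  -0.11 -19.94] turn [-0.   -0.01 -0.01]
```

Converted, -10 cm / 40 = -0.25, -8 cm / 40 = -0.2.

Request:
send_rows --plan '[[[0,0,-0.005,0,0,0],[0,0,-0.0175,0,0,0],[0,0,-0.0375,0,0,0],[0,0,-0.0675,0,0,0],[0,0,-0.105,0,0,0],[0,0,-0.15,0,0,0],[0,0,-0.2,0,0,0],[0,0,-0.25,0,0,0]]]'

```text
clock: 12.8
tool_pos: [0.5358, -0.3156, 0.1184]
orientation: [-180.0, -0.0, -18.3]
force: [0.4, -0.5, -4.3]
opening: 0.0457
gripper_force: 30.0
```

Converted, -10.7 cm / 40 = -0.2675, -10.3 cm / 40 = -0.2575.

Request:
send_rows --plan '[[[0,0,-0.05,0,0,0],[0,0,-0.1,0,0,0],[0,0,-0.15,0,0,0],[0,0,-0.2,0,0,0],[0,0,-0.2375,0,0,0],[0,0,-0.2575,0,0,0],[0,0,-0.2675,0,0,0],[0,0,-0.2675,0,0,0]]]'

```text
clock: 13.47
tool_pos: [0.5361, -0.3156, 0.2246]
orientation: [-180.0, -0.1, -18.3]
force: [0.8, -0.5, -4.5]
opening: 0.0457
gripper_force: 30.0
```

```bash
python3 -c "
from h import *
to([.6514,-.0165,.222],10.2)"
```

```text
t 13.47 pos [ 536.1 -315.6  224.6] rpy [-1.7999e+02 -8.0000e-02 -1.8320e+01] F [ 0.8 -0.5 -4.5] M [-0.05  0.02  0.02] open 45.7 grip 30.0
shift cm [  1.55 -32.02   0.27] turn [ 1.000e-02 -8.000e-02 -2.852e+01]
```

Converted, -16.5 cm / 40 = -0.4125, -14 cm / 40 = -0.35, -10.2 degrees / 90 = -0.1133.

Request:
send_rows --plan '[[[0,-0.0175,0,0,0,-0.0067],[0.0025,-0.05,0,0,0,-0.02],[0.005,-0.1,0,0,0,-0.04],[0.0075,-0.1625,0,0,0,-0.0644],[0.01,-0.225,0,0,0,-0.0889],[0.015,-0.2875,0,0,0,-0.1133],[0.0175,-0.35,0,0,0,-0.1389],[0.02,-0.4125,0,0,0,-0.1633]]]'

```text
clock: 14.13
tool_pos: [0.5955, -0.1591, 0.2223]
orientation: [-180.0, 0.1, -3.4]
force: [0.4, 0.3, -4.2]
opening: 0.0462
gripper_force: 30.0
```

```bash
python3 -c "
from h import *
to([.6514,-.0165,.222],10.2)"
```

```text
t 14.13 pos [ 595.5 -159.1  222.3] rpy [-1.7999e+02  1.1000e-01 -3.4100e+00] F [ 0.4  0.3 -4.2] M [-0.   -0.03 -0.03] open 46.2 grip 30.0
shift cm [  4.74 -14.56   0.03] turn [ -0.02   0.11 -13.61]
```

Converted, -14.5 cm / 40 = -0.3625, -13.6 cm / 40 = -0.34, -13.6 degrees / 90 = -0.1511.

Request:
send_rows --plan '[[[0.02,-0.0625,0,0,0,-0.0244],[0.04,-0.125,0,0,0,-0.05],[0.06,-0.1875,0,0,0,-0.0756],[0.08,-0.2475,0,0,0,-0.1],[0.0975,-0.3,0,0,0,-0.1222],[0.11,-0.34,0,0,0,-0.14],[0.1175,-0.3625,0,0,0,-0.1511],[0.1175,-0.3625,0,0,0,-0.1511]]]'

```text
clock: 14.8
tool_pos: [0.6518, -0.0174, 0.2225]
orientation: [-180.0, 0.1, 10.2]
force: [-0.6, -0.6, -4.1]
opening: 0.0462
gripper_force: 30.0
```

Request:
send_rows --plan '[[[0,0,0,0,0,0],[0,0,0,0,0,0],[0,0,0,0,0,0],[0,0,0,0,0,0]]]'

```text
clock: 15.13
tool_pos: [0.6512, -0.0206, 0.2237]
orientation: [180.0, 0.0, 9.9]
force: [0.7, -0.5, -3.5]
opening: 0.0456
gripper_force: 30.0
```

Run:
```python
from h import *
from plant import ctrl
to([.6514,-.0165,.222],10.2)
t=ctrl.snapshot("top"); s=ctrl.snapshot("side"); np.savez("top1.npz",**t); np.savez("side1.npz",**s)
a=cv2.resize(t["img"][130:230,280:380,::-1],None,fx=4,fy=4,interpolation=2); b=cv2.resize(s["img"][170:270,300:400,::-1],None,fx=4,fy=4,interpolation=2)
cv2.imwrite("pics/over.png",np.hstack([a,b]))
```

```text
t 15.13 pos [651.2 -20.6 223.7] rpy [180.     0.     9.91] F [ 0.7 -0.5 -3.5] M [-0.04 -0.04  0.02] open 45.6 grip 30.0
shift cm [ 0.09 -0.4   0.17] turn [ 0.    0.   -0.29]
```

View pics/over.png

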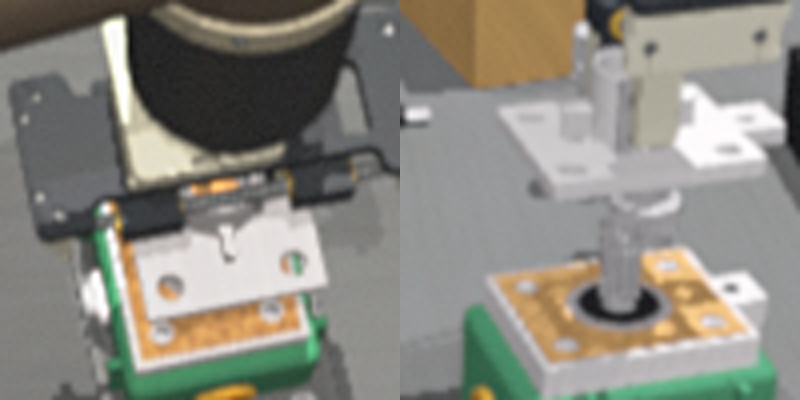

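The cover hangs level over the bare shaft. In the top view its holes b and c are at (171,287) and (292,262). In the side view all four holes show. I'll measure the offset relative to the housing in each camera.

Run:
```python
from h import *
t=dict(np.load("top1.npz")); s=dict(np.load("side1.npz"))
px=lambda x0,y0,l:(np.array(l)+.5)/4-.5+[x0,y0]
ut=px(280,130,[[171,287],[292,262]]); us=px(300,170,[[345,118],[128,118],[173,169],[331,150]])
for z in(.2155,.217,.2185):
    for n,q,L,hp in(("top",(t,ut),H[1:3],(651.2,-17,10.01)),("side",(s,us),H,(651.8,-15.5,10.52))):
        p,e=fit([q],z,L); print(z,n,np.round(p[:2]*1000,1),round(np.degrees(p[2]),2),"err",round(e,2),"rel",np.round(p[:2]*1000-hp[:2],1),round(np.degrees(p[2])-hp[2],2))
to([.6514,-.0165,.222],10.2)
```

```text
0.2155 top [650.3 -20.2] 10.46 err 0.11 rel [-0.9 -3.2] 0.45
0.2155 side [658.5 -24.8] -4.1 err 4.05 rel [ 6.7 -9.3] -14.62
0.217 top [649.9 -20.1] 10.46 err 0.12 rel [-1.3 -3.1] 0.45
0.217 side [657.8 -27.8] -4.09 err 4.03 rel [  6.  -12.3] -14.61
0.2185 top [649.5 -20. ] 10.46 err 0.14 rel [-1.7 -3. ] 0.45
0.2185 side [657.1 -30.9] -4.08 err 4.01 rel [  5.3 -15.4] -14.6
t 15.23 pos [651.3 -20.4 223.7] rpy [-1.80e+02 -1.00e-02  9.93e+00] F [-0.7  0.6 -4.1] M [-0.04 -0.    0.02] open 45.9 grip 30.0
shift cm [ 0.08 -0.38  0.17] turn [-0.   -0.01 -0.27]
```

Run:
```python
from h import *
s=dict(np.load("side1.npz"))
us=(np.array([[128,118],[173,169],[331,150]])+.5)/4-.5+[300,170]
for z in(.215,.217,.219):
    p,e=fit([(s,us)],z,H[1:]); print(z,np.round(p[:2]*1000,1),round(np.degrees(p[2]),2),"err",round(e,2),"rel",np.round(p[:2]*1000-[651.8,-15.5],1),round(np.degrees(p[2])-10.52,2))
```

```text
0.215 [651.3 -16.6] 10.97 err 0.48 rel [-0.5 -1.1] 0.45
0.217 [650.4 -20.7] 10.95 err 0.42 rel [-1.4 -5.2] 0.43
0.219 [649.5 -24.7] 10.93 err 0.36 rel [-2.3 -9.2] 0.41
```

Converted, 3 cm / 40 = 0.075, -0.29 cm / 40 = -0.0073, 0.2 degrees / 90 = 0.0022.

Request:
send_rows --plan '[[[0.0025,-0.0038,0,0,0,0.0011],[0.0045,-0.0073,0.0125,0,0,0.0022],[0.0045,-0.0073,0.03,0,0,0.0022],[0.0045,-0.0073,0.05,0,0,0.0022],[0.0045,-0.0073,0.0675,0,0,0.0022],[0.0045,-0.0073,0.075,0,0,0.0022],[0.0045,-0.0073,0.075,0,0,0.0022],[0.0045,-0.0073,0.075,0,0,0.0022]]]'

```text
clock: 15.9
tool_pos: [0.6527, -0.0166, 0.1932]
orientation: [180.0, 0.0, 9.8]
force: [-0.0, 0.4, -3.4]
opening: 0.0455
gripper_force: 30.0
```

Request:
send_rows --plan '[[[0,0,0,0,0,0],[0,0,0,0,0,0],[0,0,0,0,0,0],[0,0,0,0,0,0]]]'

```text
clock: 16.23
tool_pos: [0.6529, -0.0165, 0.1939]
orientation: [-180.0, -0.0, 9.8]
force: [-0.7, -0.2, -4.3]
opening: 0.0459
gripper_force: 30.0
```

Run:
```python
from h import *
from plant import ctrl
to([.6526,-.0172,.1365],9.75)
t=ctrl.snapshot("top"); s=ctrl.snapshot("side"); np.savez("top2.npz",**t); np.savez("side2.npz",**s)
a=cv2.resize(t["img"][150:230,290:370,::-1],None,fx=5,fy=5,interpolation=2); b=cv2.resize(s["img"][190:270,310:390,::-1],None,fx=5,fy=5,interpolation=2)
cv2.imwrite("pics/over2.png",np.hstack([a,b]))
```

```text
t 16.23 pos [652.9 -16.5 193.9] rpy [-1.80e+02 -3.00e-02  9.79e+00] F [-0.7 -0.2 -4.3] M [-0.   -0.    0.01] open 45.9 grip 30.0
shift cm [-0.04  0.06  5.74] turn [-0.   -0.03  0.04]
```

View pics/over2.png

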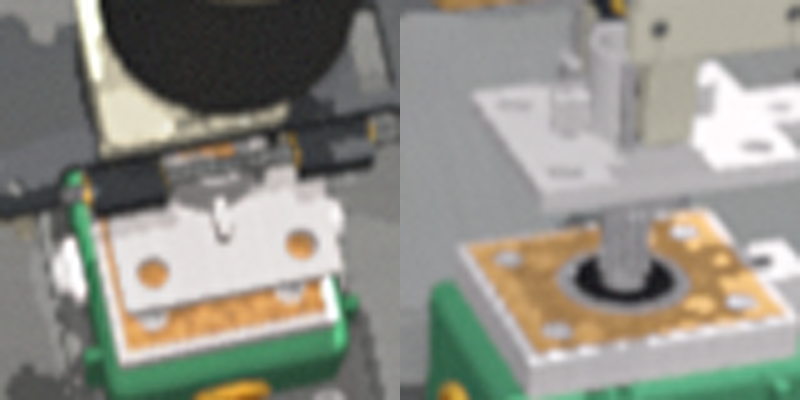

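In the top view holes b and c are at (152,273) and (301,244). In the side view the shaft top is just under the flange.

Run:
```python
from h import *
t=dict(np.load("top2.npz")); s=dict(np.load("side2.npz"))
px=lambda x0,y0,l:(np.array(l)+.5)/5-.5+[x0,y0]
ut=px(290,150,[[152,273],[301,244]]); us=px(310,190,[[114,105],[165,171],[357,147]])
for z in(.186,.1873,.1886):
    for n,q,L,hp in(("top",(t,ut),H[1:3],(651.2,-17,10.01)),("side",(s,us),H[1:],(651.8,-15.5,10.52))):
        p,e=fit([q],z,L); print(z,n,"err",round(e,2),"rel",np.round(p[:2]*1000-hp[:2],1),round(np.degrees(p[2])-hp[2],2))
```

```text
0.186 top err 0.04 rel [0.5 0.4] -0.26
0.186 side err 0.15 rel [1.  1.4] -0.7
0.1873 top err 0.02 rel [0.1 0.5] -0.26
0.1873 side err 0.12 rel [ 0.4 -1.1] -0.71
0.1886 top err 0.01 rel [-0.2  0.6] -0.25
0.1886 side err 0.1 rel [-0.1 -3.6] -0.73
```

The cover is within about 0.5 mm and 0.4° of alignment. Descending over the shaft gently.

Converted, 3 cm / 40 = 0.075, 0.02 cm / 40 = 0.0005, -0.3 degrees / 90 = -0.0033.

Request:
send_rows --plan '[[[0,0,0.0075,0,0,-0.0033],[0,0.0005,0.02,0,0,-0.0033],[0,0.0005,0.0325,0,0,-0.0033],[0,0.0005,0.045,0,0,-0.0033],[0,0.0005,0.0575,0,0,-0.0033],[0,0.0005,0.0675,0,0,-0.0033],[0,0.0005,0.075,0,0,-0.0033],[0,0.0005,0.075,0,0,-0.0033]]]'

```text
clock: 17.0
tool_pos: [0.6523, -0.0168, 0.1625]
orientation: [-180.0, 0.1, 10.1]
force: [0.7, -0.1, -4.5]
opening: 0.0458
gripper_force: 30.0
```

Converted, 2.7 cm / 40 = 0.0675, 2.6 cm / 40 = 0.065.

Request:
send_rows --plan '[[[0,0,0.01,0,0,0],[0,0,0.0225,0,0,0],[0,0,0.035,0,0,0],[0,0,0.0475,0,0,0],[0,0,0.0575,0,0,0],[0,0,0.065,0,0,0],[0,0,0.0675,0,0,0],[0,0,0.0675,0,0,0]]]'

```text
clock: 17.67
tool_pos: [0.6526, -0.0168, 0.1361]
orientation: [180.0, 0.0, 10.1]
force: [0.5, -0.5, -4.3]
opening: 0.0458
gripper_force: 30.0
```

Request:
send_rows --plan '[[[0,0,0,0,0,0],[0,0,0,0,0,0],[0,0,0,0,0,0],[0,0,0,0,0,0]]]'

```text
clock: 18.0
tool_pos: [0.6529, -0.0167, 0.1368]
orientation: [-180.0, -0.0, 10.1]
force: [0.8, 1.1, -2.7]
opening: 0.0461
gripper_force: 30.0
```

Run:
```python
from h import *
from plant import ctrl
to([.6526,-.0172,.1365],10.1)
t=ctrl.snapshot("top"); s=ctrl.snapshot("side"); np.savez("top3.npz",**t); np.savez("side3.npz",**s)
a=cv2.resize(t["img"][150:230,290:370,::-1],None,fx=5,fy=5,interpolation=2); b=cv2.resize(s["img"][210:290,310:390,::-1],None,fx=5,fy=5,interpolation=2)
cv2.imwrite("pics/over3.png",np.hstack([a,b]))
```

```text
t 18.0 pos [652.9 -16.7 136.8] rpy [-1.800e+02 -2.000e-02  1.009e+01] F [ 0.8  1.1 -2.7] M [-0.04  0.07 -0.01] open 46.1 grip 30.0
shift cm [-0.04  0.04  0.03] turn [-0.   -0.02 -0.01]
```

View pics/over3.png

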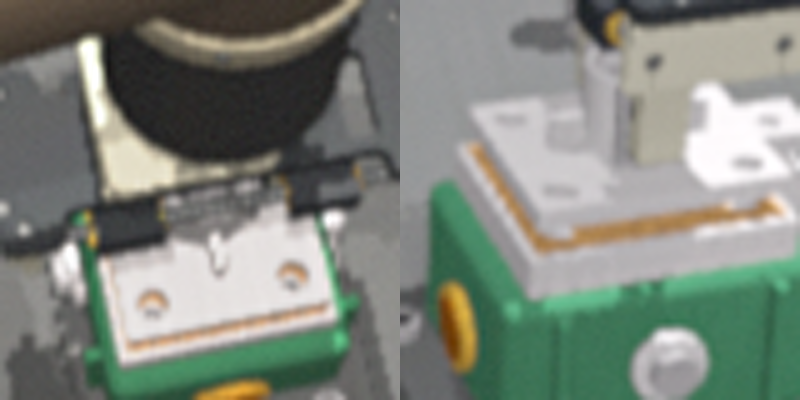

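The cover hovers just above the gasket with its lug on the +x side. The top-view holes are at (152,302) and (292,274), with threaded-hole metal visible through them. One last numeric check.

Run:
```python
from h import *
t=dict(np.load("top3.npz")); s=dict(np.load("side3.npz"))
px=lambda x0,y0,l:(np.array(l)+.5)/5-.5+[x0,y0]
ut=px(290,150,[[152,302],[292,274]]); us=px(310,210,[[111,120],[160,190],[348,162]])
for z in(.128,.1302,.132):
    for n,q,L,hp in(("top",(t,ut),H[1:3],(651.2,-17,10.01)),("side",(s,us),H[1:],(651.8,-15.5,10.52))):
        p,e=fit([q],z,L); print(z,n,"err",round(e,2),"rel",np.round(p[:2]*1000-hp[:2],1),round(np.degrees(p[2])-hp[2],2))
```

```text
0.128 top err 0.0 rel [1.7 0.2] 0.02
0.128 side err 0.2 rel [1.3 3.1] -0.31
0.1302 top err 0.02 rel [1.2 0.3] 0.02
0.1302 side err 0.16 rel [ 0.5 -0.7] -0.33
0.132 top err 0.04 rel [0.7 0.4] 0.02
0.132 side err 0.14 rel [-0.1 -3.8] -0.35
```

Converted, -0.06 cm / 40 = -0.0015.

Request:
send_rows --plan '[[[-0.0015,0,0,0,0,0],[-0.0015,0,0,0,0,0],[-0.0015,0,0,0,0,0],[-0.0015,0,0,0,0,0],[-0.0015,0,0,0,0,0],[-0.0015,0,0,0,0,0],[-0.0015,0,0,0,0,0],[-0.0015,0,0,0,0,0]]]'

```text
clock: 18.77
tool_pos: [0.6522, -0.0169, 0.1366]
orientation: [180.0, 0.0, 10.1]
force: [0.2, 0.2, -4.7]
opening: 0.0461
gripper_force: 30.0
```

Run:
```python
from h import *
from plant import ctrl
to([.652,-.0168,.1365],10.1); print(abs(ctrl.get_obs()["qvel"]).max())
print(ctrl.close_job())
```

```text
t 18.77 pos [652.2 -16.9 136.6] rpy [180.     0.    10.09] F [ 0.2  0.2 -4.7] M [-0.07 -0.03 -0.02] open 46.1 grip 30.0
shift cm [-0.02 -0.01  0.01] turn [ 0.    0.   -0.01]
0.07971894916905943
the job is handed in; nothing more can be done
None
```

The job is handed in at 18.8 s: the cap stands in the blue bin, and the cover is held still and level about 10 mm above the gasket, lug on the +x side, with its holes over the threaded holes to within about 1 mm by the camera fits.

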